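Unlock the cam and slide the dish over the light

TASK

With a fingertip, push the lever of the eccentric cam lock round until the cam is at its low point (lever straight forward, its bulge turned away from the sled), and only then push the sled forward by its upright rear plate until it is fully home against the end stop, so that the dish sits over the lit window. Grasp and lift nothing, do not touch the dish itself, and leave the glassware and everything else where it stands.

Things in the scene. Friction and masses are not known exactly. Their poses are not given: they have to be found in the camera images.
- light_base: Cream light base fixed to the bench: plate 250 x 200 x 14 mm (x -130 to 120, y -100 to 100 mm). Origin on the bench surface; x = forward, the way the sled is pushed; y left, z up. A guide of two lipped rails (tops 29 mm above the bench, 111 mm across, x -120 to 85 mm) runs along y = -30 mm, over a round lit window, to the end stop.
- end_stop (a point): Centre of the near face of the dark cross bar that ends the guide, 85 mm forward and 30 mm right of the base's origin, 20 mm above the bench (bar top at 26 mm). Home is the sled's front edge against this face.
- cam (a joint): Lever direction (rad), anticlockwise from above from the base's +x; the disc bulges the same way. 0 and 6.28 are one pose, the low point (lever straight forward, bulge away from the sled); a stop there ends the turn from either side. 3.14 is the high point. Starts between 1.4 and 4.9, turns either way, stays where left; about 4 N at the post. Until near low it blocks the sled short of home.
- cam_axis (a point): Upright pivot axis of the cam, a steel disc 52 mm across mounted 12 mm off-centre left of the guide, 31 to 43 mm above the bench; lever bar on it up to 51 mm. This point: 63 mm forward and 40 mm left of the base's origin, 31 mm above the bench.
- cam_post (a point): Centre of the top end of the upright black finger post on the lever: 14 mm across, 50 mm from the pivot axis, standing 51 to 90 mm above the bench (this point at 90 mm).
- sled: Aluminium sled (follower slide), plate 80 (x) x 92 (y) x 10 mm, loose in the guide, held down by its lips. Origin: centre of underside, 14 mm above the bench; axes as the base's. An arm 31 to 43 mm above the bench reaches left to y = 88 mm; its flat front face (nose, at x = 0) meets the cam. Starts 30 to 60 mm short of home; home is origin at x = 45, y = -30 mm of the base. Slides with 2 to 8 N.
- push_plate (a point): Centre of the rear face of the sled's upright push plate, 40 mm behind the sled's origin and 45 mm above the bench. The plate is 70 mm wide (y), 8 mm thick (x), and stands 24 to 66 mm above the bench.
- sled_well (a point): Centre of the floor of the square recess (53 mm inside, rim 6 mm high) on the sled where the dish sits: 6 mm forward of the sled's origin, 24 mm above the bench.
- dish: Round lidded glass dish, 50 mm across, 14 mm tall, loose in the sled's recess, top 38 mm above the bench. Origin: centre of its underside. It only rides along.
- vial: Capped glass vial, 24 mm across, 48 mm tall, standing on the base plate's near left corner. Bystander; origin centre of its underside.
- stopper: Cork stopper, 20 mm across, 16 mm tall, standing on the base plate's far left corner. Bystander; origin centre of its underside.
- jar: Glass specimen jar, 48 mm across, 70 mm tall, on the bench beside the base. Bystander; origin centre of its underside.
- reagent: Amber glass bottle, 44 mm across, 90 mm tall, on the bench beside the base. Bystander; origin centre of its underside.
- beaker: Open glass beaker, 52 mm across, 65 mm tall, on the bench beside the base. Bystander; origin centre of its underside.
- brush: Small brush, 150 mm long, lying on the bench at the right. Bystander; origin in its handle's middle region.
- tipbox: White box 120 x 85 x 55 mm on the bench at the left. Bystander; origin centre of its underside.
Not all that is in view belongs to the job. Leave any red look-alike of the dish alone.

How it is judged:
On the way, in this order (a step that is already met when the one before it is completed fails the run):
1. the cam is at its low point (within 0.3 rad) while the sled is still back (at least 20 mm short of home) ((value of joint cam below 0.3 rad or value of joint cam above 5.983 rad) and x of sled in the frame of light_base below 0.025 m), for 0.2 s.
2. the sled is home (within 3 mm of the end stop) (x of sled in the frame of light_base above 0.042 m), for 0.2 s.
At the end, for the whole second after the job is handed in: The cam is within 0.3 rad of its low point, the sled is within 3 mm of the end stop and at rest, and the dish lies flat in the sled's recess (within 6 mm of its centre) ((value of joint cam below 0.3 rad or value of joint cam above 5.983 rad) and x of sled in the frame of light_base above 0.042 m and horizontal distance between dish and sled_well below 0.006 m and z of dish in the frame of sled below 0.014 m and angle between dish's own z axis and vertical below 0.1 rad and linear speed of each of sled, dish below 0.01 m/s); the robot touches nothing.
It fails at once if the dish is lifted or tipped out of the sled's recess (more than 6 mm up or 0.2 rad) (z of dish in the frame of sled above 0.016 m or angle between dish's own z axis and vertical above 0.2 rad).
It fails at once if the dish is touched by the robot (over 1 N) (contact force between any of the fingers, the arm and dish above 1 N).
It fails at once if the sled is lifted out of its guide (more than 8 mm) (z of sled in the frame of light_base above 0.022 m).
It fails at once if a bystander (vial, stopper, jar, bottle, beaker, brush or box) is moved by more than 15 mm (distance of any of vial, stopper, jar, reagent, beaker, brush, tipbox from where it was at the start of the episode above 0.015 m).
It also fails if it takes over 53 s, if anything falls off the work surface, if the arm or the gripper's body presses on something with over 40 N, if the wrist force passes 120 N, or if a joint passes its speed limit or range.

ROBOT

A 7-joint arm with a two-finger parallel gripper is mounted at the origin on the work surface. World frame = base frame: x ahead of the robot, y to its left, z up, the work surface at z = 0. Lengths are in m, angles in rad, forces in N, time in s.
With the tool pointing down it reaches from about 0.35 to 0.9 m from the base axis. Payload 8.1 kg.
Tool frame: the origin (TCP) lies midway between the tips of the shut fingers; the grasp point (between the pads) lies 19 mm behind it; z points along the fingers, x is the direction in which the jaws open and shut, and the axes are right-handed (so a half turn about z gives the same grasp; the last joint's range is limited). The gripper opens to 92 mm and grips with 3 to 60 N. Pads are 19 mm wide; open, the fingers measure 130 mm over their backs; the gripper's body (75 mm by 190 mm) begins 47 mm behind the grasp point.
Start: joints at [1.073, 0.434, 0.025, 1.573, -0.012, 1.134, -0.075], TCP at [0.24, -0.577, 0.227] pointing down, gripper open.
Joint ranges: [-2.62, 2.62], [-0.44, 2.09], [-1.27, 1.32], [0.08, 2.57], [-1.32, 4.46], [0.12, 2], [-2.74, 2.74]. Speed limits (rad/s): [2.22, 2.22, 3.01, 3.01, 3.14, 3.14, 3.14].

INTERFACE

Orientations are given as a rotation vector (axis times angle).
In Python, from cell import arm gives the robot as it stands. The module is installed in compiled form; this text tells all that it offers.
- The arm moves only by the tool play_rows, never from a script. Its argument "motion" is a list of rows, each a list of 7 numbers: the gripper's target within -1 to 1 (fully open at 1, half-way at 0, shut at -1), then the shift along the tool's x, y, z in mm, then the turn, a rotation vector about the tool's x, y, z in rad. In form: [[claw, tx, ty, tz, ax, ay, az], ...]. A call has 1 to 10 rows; each row is the pose to reach, as a shift and turn from the pose measured when the call began, along the tool's axes at that moment; what a row does not reach only later rows make up. A row lasts 1/10 s, in which the tool goes at most 50 mm and 8.59 degrees, less where a joint would pass 70% of its speed; a pose out of reach is approached as far as the arm can. A call with a gripper value outside its range is refused whole. The fingers move at their own pace and stop on an object; "force" is the grip in N (left out, the last holds). Time passes only in rows, so rows that repeat a pose let the fingers close. It gives the time, the measured TCP pose, the force and the opening at its end, in the units of the state.
- arm.observe(): the state, without advancing time (a new reading comes with each control period).
- arm.get_image(name): name is "side" or "top" or "wrist"; returns a dict with "img" (480x640x3 uint8, blue, green, red), "depth" (480x640 float32, m along the optical axis (not along the pixel's ray), 0 where there is no reading), "K" (3x3 intrinsics, pixels), "rvec" (rotation vector, rad) and "tvec" (3), from world to camera coordinates, as OpenCV has them. Camera axes: x right, y down, z forward; pixel columns grow to the right and rows downward; lengths in m; the calibration is good to about 2 mm. A picture is of the moment at which its call begins.
- arm.sign_off(): hands the job in, once; it reports no verdict.
Trained networks look in a picture, given as the dict that the camera call returned (one of the last four; its "shot" number tells which), for a name from the list of things; names that differ only in an ending like _2 or _b are one class to them, and where a whole thing is asked for, a point or a joint stands for the part that bears it (a point fixed in the world has none). Each returns a list of dicts, best first, with "score" (0 to 1); they miss things now and then, are a little off and sometimes report something else, mostly with a low value. They report only what shows in the picture. A call takes as long as a camera call. They do not tell look-alikes from the thing itself.
- arm.look_for(picture, query): "box" ([left, top, width, height] as shares, 0 to 1, of the picture: columns of its width, rows of its height, round what is visible of it).
The state is a dict: "clock": time; "joints": joint angles; "dq": joint speeds; "joint_efforts": joint torques, N m; "position": TCP position; "ee_rot": TCP orientation; "force": force on the tool from outside, world axes, zero at the start; "ft_torque": the same for the moment, N m; "width": opening from 0.0 (shut) to 1.0 (fully open).
Only numpy, scipy, OpenCV 4.12 (cv2) and the standard library are available. Lean on these libraries where they do the work, as an engineer would, in place of code of your own. Each camera call takes 0.05 s, during which the arm holds its last target. There are 200 camera calls.

## Working session

There is one attempt and no reset: what is moved stays moved. The work goes in short steps, Python scripts to look and compute and a tool call to move; the robot and the scene stay as the last step left them, time stands still between calls to the robot, and variables do not carry over. Pictures are saved under pics/ and viewed, on a budget of 10 in all, crops included, one or two more only if the job needs it, and the job is handed in when it is done.

Besides the shell and the picture viewer there is one more tool, called after ">>>" as name([rows], argument=value, ...), one row to a line, values as JSON. play_rows: Moves the arm, as the interface text tells. Its arguments: {"type":"object","properties":{"motion":{"type":"array"},"force":{"type":"number"}},"required":["motion"]}

```bash
mkdir -p pics; cat > h.py <<'E'
import numpy as np, cv2
from cell import arm
def T(p): return cv2.Rodrigues(np.array(p["rvec"],float))[0], np.array(p["tvec"],float).ravel()
def cloud(p):
    R,t=T(p); K=np.array(p["K"]); d=p["depth"]; v,u=np.mgrid[:480,:640]
    c=np.stack([(u-K[0,2])/K[0,0]*d,(v-K[1,2])/K[1,1]*d,d],-1)
    w=(c-t)@R; w[d==0]=np.nan; return w
def ray(p,u,v,z):
    R,t=T(p); K=np.array(p["K"]); o=-R.T@t
    r=R.T@np.array([(u-K[0,2])/K[0,0],(v-K[1,2])/K[1,1],1]); return o+r*(z-o[2])/r[2]
def proj(p,X): return cv2.projectPoints(np.array(X,float).reshape(-1,3),np.array(p["rvec"],float),np.array(p["tvec"],float),np.array(p["K"],float),None)[0].reshape(-1,2)
E
python3 - <<'E'
from h import *
s=arm.observe(); print({k:np.round(v,3) for k,v in s.items()})
for n in ["top","side"]:
    p=arm.get_image(n); cv2.imwrite(f"pics/{n}0.png",p["img"]); w=cloud(p)
    for q in ["light_base","cam","cam_post","sled","push_plate","dish","vial","stopper","jar","reagent","beaker","tipbox"]:
        for r in arm.look_for(p,q)[:2]:
            b=np.array(r["box"])*[640,480,640,480]; u,v=int(b[0]+b[2]/2),int(b[1]+b[3]/2)
            print(n,q,round(r["score"],2),b.round(),w[min(v,479),min(u,639)].round(3))
E
```

```text
{'clock': np.float64(0.0), 'joints': array([ 1.073,  0.435,  0.025,  1.574, -0.012,  1.134, -0.075]), 'dq': array([-0.   ,  0.001,  0.001, -0.001,  0.002, -0.   ,  0.   ]), 'joint_efforts': array([ 1.0000e-03, -6.6787e+01,  9.8500e-01, -3.1447e+01, -6.1000e-02,
        4.3000e-02,  0.0000e+00]), 'position': array([ 0.24 , -0.576,  0.226]), 'ee_rot': array([-2.613e+00,  1.742e+00,  2.000e-03]), 'force': array([-0.118, -0.083, -0.226]), 'ft_torque': array([-0.013,  0.016, -0.067]), 'width': np.float64(1.0)}
top cam 0.66 [260. 238.  23.  16.] [0.547 0.109 0.051]
top cam 0.49 [278. 239.  51.  37.] [0.519 0.02  0.043]
top cam_post 0.77 [259. 238.  21.  18.] [0.543 0.114 0.058]
top cam_post 0.49 [280. 241.  48.  34.] [0.52  0.017 0.039]
top sled 0.61 [278. 240.  50.  37.] [0.517 0.02  0.036]
top push_plate 0.96 [280. 241.  44.  34.] [0.519 0.023 0.041]
top push_plate 0.17 [251. 210.  93. 108.] [0.499 0.036 0.042]
top dish 0.77 [295. 247.  25.  19.] [0.522 0.009 0.043]
top dish 0.7 [460. 278.  53.  17.] [ 0.448 -0.494  0.02 ]
top vial 0.56 [279. 299.  12.  13.] [0.385 0.069 0.067]
top stopp
[... 421 characters left out ...]
m 0.68 [300. 268.  21.  24.] [0.536 0.139 0.062]
side cam 0.37 [347. 222.  21.  26.] [ 0.472 -0.117  0.047]
side cam_post 0.79 [301. 269.  15.  15.] [0.541 0.139 0.074]
side sled 0.68 [315. 242.  30.  37.] [0.521 0.01  0.035]
side push_plate 0.58 [383. 175.  15.  23.] [ 0.438 -0.474  0.019]
side dish 0.72 [318. 257.  19.  13.] [0.522 0.028 0.038]
side dish 0.67 [236. 267.  17.  16.] [0.733 0.1   0.013]
side vial 0.64 [370. 273.   9.  17.] [0.385 0.075 0.041]
side stopper 0.45 [295. 286.   4.  10.] [0.571 0.141 0.024]
side jar 0.72 [310. 220.  13.  31.] [ 0.586 -0.08   0.048]
side reagent 0.68 [339. 290.  20.  36.] [0.423 0.205 0.052]
side tipbox 0.57 [226. 375.  71.  67.] [0.516 0.532 0.054]
```

```bash
python3 - <<'E'
import cv2,numpy as np
a=cv2.imread("pics/top0.png")[195:335,220:390]; b=cv2.imread("pics/side0.png")[205:335,260:420]
A=cv2.resize(a,None,fx=4.7,fy=4.28,interpolation=2)
cv2.imwrite("pics/topc.png",cv2.resize(a,(680,560),interpolation=2)); cv2.imwrite("pics/sidec.png",cv2.resize(b,(640,520),interpolation=2))
E
```

```text
(no output)
```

View pics/topc.png

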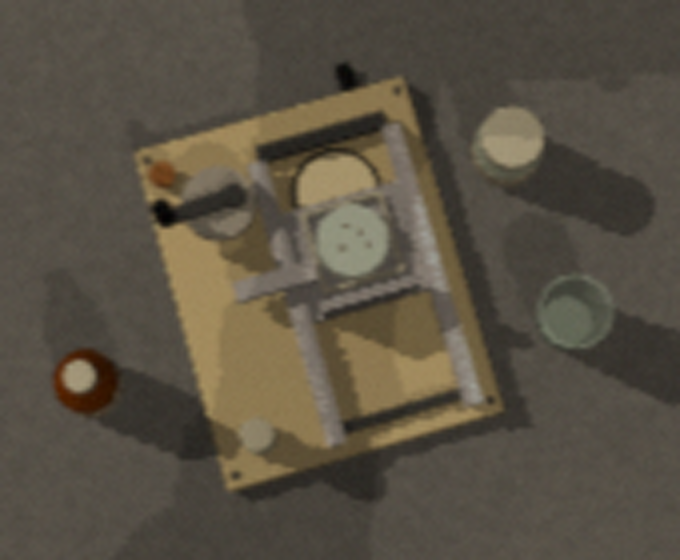

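View pics/sidec.png

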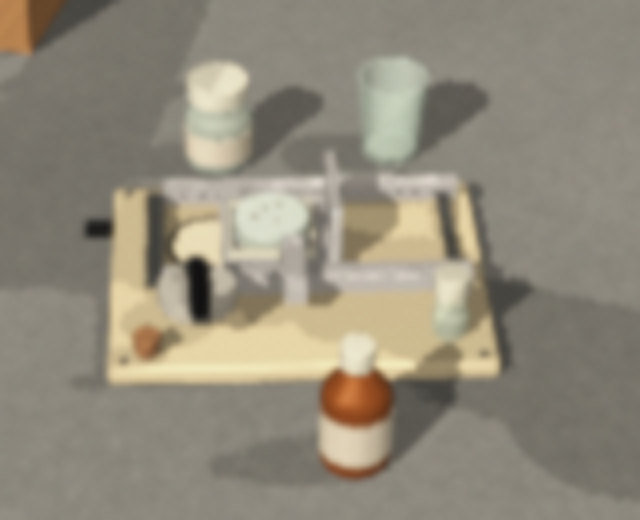

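Top crop (4x, offset 220,195): base is yawed ~15° anticlockwise. The lever runs from the disc (225,203) to the black post (163,211), so it points left (~1.5 rad). The push plate is at (370,297), dish at (352,240), stopper (162,173), vial (257,435). Look-alikes for the post: the black bits at (346,77) beyond the base and the dark cross bars at (320,137) and (400,410). Only the (163,211) one stands at the lever end on the disc. The red dish look-alike lies off at picture (486,286), well away.

```bash
cat >> h.py <<'E'
from scipy.spatial.transform import Rotation as Ro
def fit(ps,obs):  # obs: list of (cam idx, base xyz, pixel)
    from scipy.optimize import least_squares
    def f(q):
        c,s=np.cos(q[2]),np.sin(q[2]); r=[]
        for i,X,px in obs:
            W=[q[0]+c*X[0]-s*X[1],q[1]+s*X[0]+c*X[1],X[2]]; r+=list(proj(ps[i],W)[0]-px)
        return r
    o=least_squares(f,[.5,.03,.26],loss='soft_l1'); return o.x,np.array(f(o.x)).reshape(-1,2)
E
python3 - <<'E'
from h import *
ps=[arm.get_image("top"),arm.get_image("side")]
t=lambda u,v:np.array([220+u/4-.4,195+v/4-.4]); s=lambda u,v:np.array([260+u/4-.4,205+v/4-.4])
C=[(.12,.1,.014),(.12,-.1,.014),(-.13,-.1,.014),(-.13,.1,.014)]
o=[(0,c,t(*p)) for c,p in zip(C,[(135,152),(403,78),(500,408),(228,488)])]+[(1,c,s(*p)) for c,p in zip(C,[(110,370),(118,190),(465,180),(500,365)])]
q,r=fit(ps,o); print(q.round(4)); print(r.round(1).tolist())
q0,r0=fit(ps,o[:4]); print("top only",q0.round(4),r0.round(1).tolist())
q1,r1=fit(ps,o[4:]); print("side only",q1.round(4))
def b(W,q): 
    d=np.array(W[:2])-q[:2]; c,s_=np.cos(q[2]),np.sin(q[2]); return np.array([c*d[0]+s_*d[1],-s_*d[0]+c*d[1]])
P=ray(ps[0],*t(160,211),.09); print("post top",P,b(P,q0)); P=ray(ps[1],*s(197,262),.09); print("side",P,b(P,q0))
P=ray(ps[0],*t(352,240),.038); print("dish",P,b(P,q0))
for uv in [(325,310),(418,283)]:
    P=ray(ps[0],*t(*uv),.066); print("plate top",b(P,q0))
w=cloud(ps[0]); 
for i in range(2):
    w=cloud(ps[i]); m=(abs(w[...,2]-.083)<.012)&(abs(w[...,0]-.55)<.06)&(abs(w[...,1]-.12)<.06); print("post cloud",m.sum(),np.median(w[m],0))
E
```

```text
[0.5062 0.0332 0.2955]
[[-0.6, -0.4], [0.1, -0.7], [1.1, 1.0], [-0.3, 1.3], [-0.7, 0.3], [-0.8, -0.5], [0.4, 0.3], [0.2, -0.5]]
top only [0.5071 0.0333 0.2953] [[-0.6, -0.7], [0.1, -1.1], [1.1, 0.7], [-0.3, 0.9]]
side only [0.5055 0.0332 0.2958]
post top [0.53621314 0.13653826 0.09      ] [0.05788605 0.09034693]
side [0.53953285 0.13515063 0.09      ] [0.06065826 0.08805327]
dish [0.52656252 0.00761969 0.038     ] [ 0.01113549 -0.03018321]
plate top [-0.03380277  0.0020034 ]
plate top [-0.03355385 -0.06359083]
post cloud 24 [0.53710679 0.13461935 0.08890375]
post cloud 49 [0.53590048 0.14003455 0.08309816]
```

```bash
cat >> h.py <<'E'
Q=np.array([.5066,.0332,.2955])
def rows(wps,s=None):  # wps: (base x,y mm, z mm, tool-x yaw rad in base frame)
    s=s or arm.observe(); R0=Ro.from_rotvec(s["ee_rot"]); p0=np.array(s["position"]); out=[]
    c,d=np.cos(Q[2]),np.sin(Q[2])
    for x,y,z,a in wps:
        W=np.array([Q[0]+(c*x-d*y)/1e3,Q[1]+(d*x+c*y)/1e3,z/1e3]); R=Ro.from_euler('z',a+Q[2])*Ro.from_euler('x',np.pi)
        out.append([-1,*np.round(R0.inv().apply(W-p0)*1e3,1),*np.round((R0.inv()*R).as_rotvec(),3)])
    for r in out: print([float(v) for v in r])
    return out
def where():
    s=arm.observe(); d=np.array(s["position"][:2])-Q[:2]; c,e=np.cos(Q[2]),np.sin(Q[2]); x=Ro.from_rotvec(s["ee_rot"]).as_matrix()
    print("base xy z mm",np.round([1e3*(c*d[0]+e*d[1]),1e3*(-e*d[0]+c*d[1]),1e3*s["position"][2]],1),"yaw",round(float(np.arctan2(x[1,0],x[0,0])-Q[2]),3),"tilt z",x[:,2].round(3),"F",np.round(s["force"],1),"j",np.round(s["joints"],2),"t",round(float(s["clock"]),2),"w",round(float(s["width"]),2))
E
python3 - <<'E'
from h import *
where()
w=cloud(arm.get_image("top")); 
m=(w[...,2]>.1)&(w[...,0]>.2); print(m.sum())
import collections
print(collections.Counter(map(tuple,(w[m][:,:2]*10).round().astype(int))).most_common(25), np.nanmax(w[m][:,2]))
# halfway in yaw at 3 stages
rows([(20,89,200,-1.48+.9),(20,89,200,-1.48+1.8),(31,89,200,1.65)])
E
```

```text
base xy z mm [-432.4 -506.2  226.7] yaw -1.472 tilt z [ 0. -0. -1.] F [-0.2  0.1 -0.6] j [ 1.07  0.43  0.02  1.57 -0.01  1.13 -0.08] t 1.4 w 1.0
6483
[((np.int64(2), np.int64(-5)), 2664), ((np.int64(3), np.int64(-5)), 1108), ((np.int64(3), np.int64(-6)), 784), ((np.int64(2), np.int64(-4)), 739), ((np.int64(8), np.int64(6)), 576), ((np.int64(8), np.int64(3)), 132), ((np.int64(9), np.int64(3)), 127), ((np.int64(2), np.int64(-6)), 77), ((np.int64(9), np.int64(2)), 46), ((np.int64(8), np.int64(2)), 46), ((np.int64(3), np.int64(-7)), 46), ((np.int64(9), np.int64(4)), 45), ((np.int64(8), np.int64(4)), 40), ((np.int64(8), np.int64(-5)), 23), ((np.int64(9), np.int64(-5)), 17), ((np.int64(8), np.int64(-6)), 7), ((np.int64(9), np.int64(-6)), 6)] 0.7085824160829908
[-1.0, -547.5, -509.1, 26.7, 0.0, -0.0, -0.892]
[-1.0, -547.5, -509.1, 26.7, 0.0, 0.0, -1.792]
[-1.0, -546.4, -520.0, 26.7, 0.0, 0.0, -3.122]
```

>>> play_rows([
  [-1,-50,-46,0,0,0,-0.14],
  [-1,-90,-85,0,0,0,-0.28],
  [-1,-130,-121,0,0,0,-0.42],
  [-1,-170,-158,0,0,0,-0.56],
  [-1,-210,-195,0,0,0,-0.7],
  [-1,-250,-232,0,0,0,-0.84],
  [-1,-290,-270,0,0,0,-0.98],
  [-1,-330,-307,0,0,0,-1.12],
  [-1,-370,-344,0,0,0,-1.26],
  [-1,-410,-381,0,0,0,-1.4],
])

```text
clock: 2.45
position: [0.4142, -0.1062, 0.2272]
ee_rot: [3.12, 0.359, 0.002]
force: [0.5, 0.1, 0.4]
width: 0.179
```

```bash
python3 - <<'E'
from h import *
where(); rows([(31,89,150,.9),(31,89,150,1.65)])
E
```

```text
base xy z mm [-129.  -106.4  227.2] yaw -0.066 tilt z [ 0.001 -0.001 -1.   ] F [0.5 0.1 0.4] j [ 0.58  0.15 -0.51  1.99  0.09  1.02  0.26] t 2.45 w 0.18
[-1.0, 146.6, -205.7, 77.1, 0.001, -0.0, -0.966]
[-1.0, 146.6, -205.7, 77.1, 0.001, 0.0, -1.716]
```

>>> play_rows([
  [-1,20,-28,10,0,0,-0.14],
  [-1,40,-56,20,0,0,-0.28],
  [-1,60,-84,30,0,0,-0.42],
  [-1,80,-112,40,0,0,-0.56],
  [-1,100,-140,50,0,0,-0.7],
  [-1,120,-168,60,0,0,-0.85],
  [-1,135,-190,70,0,0,-1.0],
  [-1,146.6,-205.7,77,0,0,-1.15],
  [-1,146.6,-205.7,77,0,0,-1.3],
  [-1,146.6,-205.7,77,0,0,-1.45],
])

```text
clock: 3.45
position: [0.5103, 0.1283, 0.1498]
ee_rot: [2.089, 2.346, 0.0]
force: [-1.0, 0.3, 0.2]
width: 0.008
```

```bash
python3 - <<'E'
from h import *
where(); rows([(31,89,150,1.65),(31,89,61,1.65)])
p=arm.get_image("wrist"); cv2.imwrite("pics/w1.png",p["img"])
E
```

```text
base xy z mm [ 31.2  89.9 149.8] yaw 1.391 tilt z [ 0.001 -0.    -1.   ] F [-1.   0.3  0.2] j [ 0.27  0.49 -0.84  1.86  0.44  0.98  0.92] t 3.45 w 0.01
[-1.0, -0.9, -0.1, -0.2, 0.001, 0.0, -0.259]
[-1.0, -0.9, -0.1, 88.8, 0.001, 0.0, -0.259]
```

View pics/w1.png

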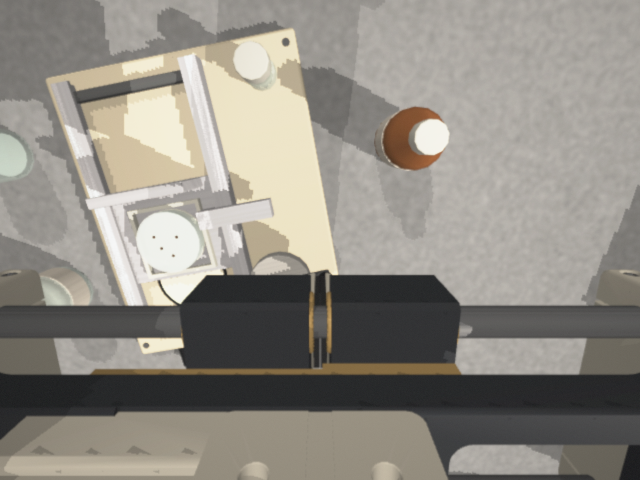

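The wrist view shows the base from above: near-left corner (294,30), near-right (48,80), far-right (143,352), dish (168,241), nose arm end (271,208), disc (280,262) and the post tip just behind the fingers at (320,272). I'll check the base pose with it.

```bash
python3 - <<'E'
from h import *
p=arm.get_image("wrist")
def wb(x,y,z):
    c,d=np.cos(Q[2]),np.sin(Q[2]); return [Q[0]+c*x-d*y,Q[1]+d*x+c*y,z]
for n,X in dict(NL=(-.13,.1,.014),NR=(-.13,-.1,.014),FR=(.12,-.1,.014),dish=(.01,-.03,.038),nose=(.004,.088,.043),post=(.059,.0895,.09),pivot=(.063,.04,.051)).items(): print(n,proj(p,wb(*X))[0].round(1))
obs=[(0,(-.13,.1,.014),np.array([294,30])),(0,(-.13,-.1,.014),np.array([48,79])),(0,(.12,-.1,.014),np.array([143,353]))]
q,r=fit([p],obs); print(q.round(4),r.round(1).tolist())
where(); rows([(31,89,150,1.65),(31,89,61,1.65)])
E
```

```text
NL [300.4  21.1]
NR [46.8 70.7]
FR [143.1 351.9]
dish [171.4 236. ]
nose [315.1 204.8]
post [330.4 294.7]
pivot [268.3 289.2]
[0.5124 0.0326 0.2974] [[4.4, -0.5], [-1.6, 0.0], [-0.2, 4.3]]
base xy z mm [ 31.   89.  149.8] yaw 1.386 tilt z [ 0.001 -0.    -1.   ] F [0.2 0.8 0.3] j [ 0.27  0.49 -0.84  1.86  0.44  0.98  0.92] t 3.55 w 0.01
[-1.0, -0.0, -0.0, -0.2, 0.0, 0.0, -0.264]
[-1.0, 0.0, -0.1, 88.8, 0.0, 0.0, -0.264]
```

>>> play_rows([
  [-1,0,0,0,0,0,-0.13],
  [-1,0,0,10,0,0,-0.264],
  [-1,0,0,30,0,0,-0.264],
  [-1,0,0,55,0,0,-0.264],
  [-1,0,0,80,0,0,-0.264],
  [-1,0,0,87,0,0,-0.264],
  [-1,0,0,88,0,0,-0.264],
])

```text
clock: 4.25
position: [0.51, 0.1271, 0.0614]
ee_rot: [-1.772, -2.594, 0.002]
force: [-0.5, -0.8, 0.7]
width: 0.003
```

```bash
cat > arc.py <<'E'
from h import *
import sys
a0,a1,n=map(float,sys.argv[1:4]); where(); w=[]
for a in np.linspace(a0,a1,int(n)):
    # lever angle a; finger centre 16.5 mm behind (anticlockwise side); tool x radial
    w.append((63+50*np.cos(a)-16.5*np.sin(a)*1,40+50*np.sin(a)+16.5*np.cos(a),61,a))
w=[(63+50*np.cos(a)-16.5*np.sin(a),40+50*np.sin(a)+16.5*np.cos(a),61,a) for a in np.linspace(a0,a1,int(n))]
rows(w)
E
python3 arc.py 1.65 0.75 10; python3 - <<'E'
from h import *
p=arm.get_image("side"); cv2.imwrite("pics/s1.png",cv2.resize(p["img"][190:335,240:430],(720,550),interpolation=2))
E
```

```text
base xy z mm [30.6 88.8 61.4] yaw 1.647 tilt z [-0.001 -0.001 -1.   ] F [-0.5 -0.8  0.7] j [ 0.23  0.62 -0.81  1.94  0.61  0.84  1.03] t 4.25 w 0.0
[-1.0, -1.2, 12.0, 0.4, -0.001, 0.001, -0.003]
[-1.0, 0.2, 17.0, 0.4, -0.001, 0.001, 0.097]
[-1.0, 1.1, 22.2, 0.4, -0.001, 0.001, 0.197]
[-1.0, 1.5, 27.5, 0.4, -0.001, 0.001, 0.297]
[-1.0, 1.3, 32.7, 0.4, -0.001, 0.001, 0.397]
[-1.0, 0.7, 37.9, 0.4, -0.001, 0.001, 0.497]
[-1.0, -0.5, 43.1, 0.4, -0.001, 0.001, 0.597]
[-1.0, -2.2, 48.0, 0.4, -0.001, 0.001, 0.697]
[-1.0, -4.4, 52.8, 0.3, -0.001, 0.001, 0.797]
[-1.0, -7.1, 57.4, 0.3, -0.001, 0.001, 0.897]
```

View pics/s1.png

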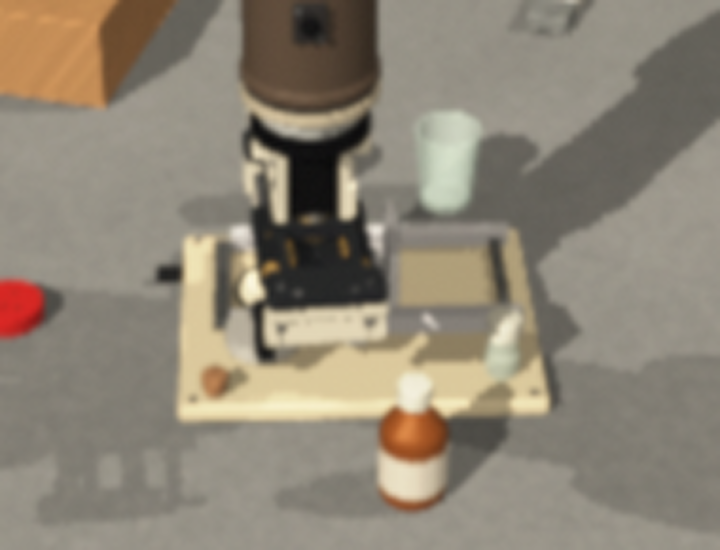

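The post is still standing at (262,345), just ahead of the gripper; nothing has been disturbed. Pushing along the arc.

>>> play_rows([
  [-1,-1,12,0,0,0,0],
  [-1,0,17,0,0,0,0.1],
  [-1,1,22,0,0,0,0.2],
  [-1,1.5,27.5,0,0,0,0.3],
  [-1,1.3,32.7,0,0,0,0.4],
  [-1,0.7,38,0,0,0,0.5],
  [-1,-0.5,43,0,0,0,0.6],
  [-1,-2,48,0,0,0,0.7],
  [-1,-4.4,53,0,0,0,0.8],
  [-1,-7,57.4,0,0,0,0.9],
])

```text
clock: 5.3
position: [0.5667, 0.1421, 0.0632]
ee_rot: [2.727, 1.559, -0.001]
force: [-6.0, -0.9, 1.7]
width: 0.002
```

```bash
python3 arc.py 0.65 -0.1 9; python3 - <<'E'
from h import *
p=arm.get_image("top"); cv2.imwrite("pics/t1.png",cv2.resize(p["img"][195:335,220:390],(680,560),interpolation=2))
E
```

```text
base xy z mm [89.2 86.7 63.2] yaw 0.743 tilt z [-0.    -0.001 -1.   ] F [-6.  -0.9  1.7] j [ 0.06  0.62 -0.57  1.81  0.44  0.84  0.31] t 5.3 w 0.0
[-1.0, 0.4, 4.9, 2.2, 0.0, 0.001, 0.093]
[-1.0, 1.3, 9.8, 2.2, 0.0, 0.001, 0.187]
[-1.0, 1.7, 14.7, 2.2, 0.0, 0.001, 0.281]
[-1.0, 1.7, 19.6, 2.2, 0.0, 0.001, 0.375]
[-1.0, 1.2, 24.5, 2.2, 0.0, 0.001, 0.468]
[-1.0, 0.2, 29.4, 2.2, 0.0, 0.001, 0.562]
[-1.0, -1.2, 34.1, 2.2, 0.0, 0.001, 0.656]
[-1.0, -3.0, 38.7, 2.2, 0.0, 0.001, 0.75]
[-1.0, -5.3, 43.0, 2.2, 0.0, 0.001, 0.843]
```

View pics/t1.png

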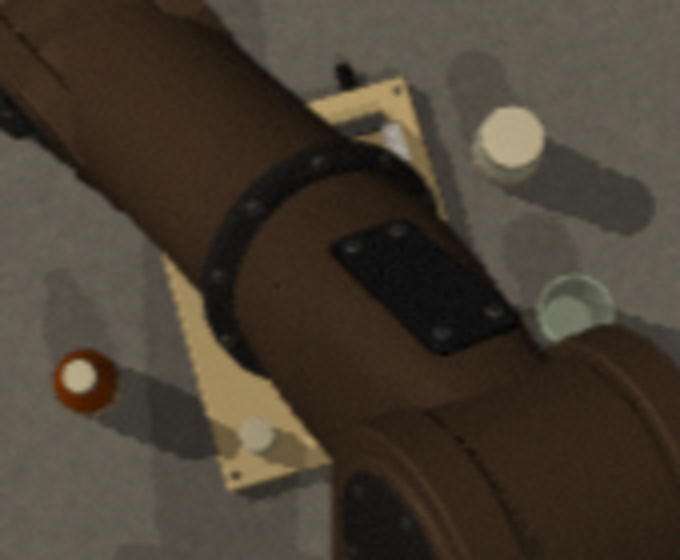

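The arm hides the cam from above; the 6 N reaction shows the finger is on the post. Continuing.

>>> play_rows([
  [-1,0.4,5,2,0,0,0.09],
  [-1,1.3,10,2,0,0,0.19],
  [-1,1.7,15,2,0,0,0.28],
  [-1,1.7,20,2,0,0,0.37],
  [-1,1.2,24.5,2,0,0,0.47],
  [-1,0.2,29,2,0,0,0.56],
  [-1,-0.5,32,2,0,0,0.6],
  [-1,-0.5,32,2,0,0,0.6],
])

```text
clock: 6.15
position: [0.5957, 0.1262, 0.0622]
ee_rot: [-3.067, -0.676, -0.004]
force: [-1.9, 3.1, 2.8]
width: 0.005
```

```bash
python3 arc.py 0.1 -0.3 5
```

```text
base xy z mm [112.3  63.   62.2] yaw 0.139 tilt z [ 0.002  0.001 -1.   ] F [-1.9  3.1  2.8] j [-0.02  0.62 -0.41  1.76  0.32  0.83 -0.14] t 6.15 w 0.01
[-1.0, -1.4, 1.4, 1.2, 0.0, -0.003, 0.039]
[-1.0, -0.2, 6.6, 1.2, -0.0, -0.003, 0.139]
[-1.0, 0.5, 11.8, 1.2, -0.0, -0.003, 0.239]
[-1.0, 0.6, 17.0, 1.2, -0.0, -0.003, 0.339]
[-1.0, 0.2, 22.3, 1.2, -0.0, -0.003, 0.439]
```

>>> play_rows([
  [-1,0,2,0,0,0,0.05],
  [-1,0,4,0,0,0,0.1],
  [-1,0,6,0,0,0,0.14],
  [-1,0,7,0,0,0,0.14],
  [-1,0,7,0,0,0,0.14],
])

```text
clock: 6.65
position: [0.5995, 0.1205, 0.0627]
ee_rot: [-3.106, -0.464, -0.007]
force: [0.2, 4.5, 0.5]
width: 0.005
```

```bash
python3 arc.py 0.0 -0.2 3
```

```text
base xy z mm [114.3  56.5  62.7] yaw 0.001 tilt z [ 0.004  0.002 -1.   ] F [0.2 4.5 0.5] j [-0.03  0.62 -0.37  1.76  0.29  0.82 -0.25] t 6.65 w 0.01
[-1.0, -1.3, -0.0, 1.7, -0.001, -0.004, 0.001]
[-1.0, 0.1, 5.0, 1.7, -0.001, -0.004, 0.101]
[-1.0, 1.0, 10.2, 1.7, -0.001, -0.004, 0.201]
```

No stop felt yet; a little further.

>>> play_rows([
  [-1,0,2,0,0,0,0],
  [-1,0,4,0,0,0,0],
  [-1,0,5,0,0,0,0],
  [-1,0,5,0,0,0,0],
])

```text
clock: 7.05
position: [0.5998, 0.1197, 0.0628]
ee_rot: [-3.101, -0.47, -0.006]
force: [-4.0, 12.3, -1.7]
width: 0.006
```

```bash
python3 arc.py 0.0 -0.2 3
```

```text
base xy z mm [114.4  55.6  62.8] yaw 0.005 tilt z [ 0.003  0.006 -1.   ] F [-4.  12.3 -1.7] j [-0.02  0.62 -0.38  1.75  0.29  0.82 -0.24] t 7.05 w 0.01
[-1.0, -1.4, -0.9, 1.8, -0.005, -0.005, 0.005]
[-1.0, -0.0, 4.1, 1.8, -0.005, -0.004, 0.105]
[-1.0, 0.8, 9.3, 1.8, -0.005, -0.004, 0.205]
```

The stop is reached (12 N, under 1 mm of movement). Backing off, rising, and moving behind the push plate.

>>> play_rows([
  [-1,0,-12,0,0,0,0],
  [-1,0,-15,-10,0,0,0],
  [-1,0,-15,-50,0,0,0],
  [-1,0,-15,-90,0,0,0],
  [-1,-40,0,-90,0,0,-0.14],
  [-1,-80,20,-90,0,0,-0.28],
  [-1,-120,40,-90,0,0,-0.42],
  [-1,-160,70,-90,0,0,-0.56],
  [-1,-189,86,-90,0,0,-0.7],
  [-1,-189,86,-90,0,0,-0.84],
])

```text
clock: 8.05
position: [0.4409, -0.0242, 0.1516]
ee_rot: [-2.643, -1.697, -0.001]
force: [1.7, 1.5, -0.5]
width: 0.008
```

>>> play_rows([
  [-1,0,0,0,0,0,-0.14],
  [-1,0,0,0,0,0,-0.28],
  [-1,0,0,0,0,0,-0.42],
  [-1,0,0,0,0,0,-0.56],
  [-1,0,0,0,0,0,-0.72],
  [-1,0,0,0,0,0,-0.72],
])

```text
clock: 8.65
position: [0.4409, -0.0253, 0.1521]
ee_rot: [1.873, 2.522, 0.0]
force: [0.2, -0.3, 0.3]
width: 0.003
```

```bash
python3 - <<'E'
from h import *
where(); rows([(-72,-30,150,1.571),(-72,-30,45,1.571)])
a=arm.get_image("top"); b=arm.get_image("side")
cv2.imwrite("pics/two.png",np.hstack([cv2.resize(i,(400,560),interpolation=2) for i in (a["img"][195:335,230:330],b["img"][190:330,270:370])]))
E
```

```text
base xy z mm [-79.9 -36.8 152.1] yaw 1.568 tilt z [ 0. -0. -1.] F [ 0.2 -0.3  0.3] j [ 0.59  0.34 -0.81  2.05  0.31  0.88  1.48] t 8.65 w 0.0
[-1.0, 6.8, 7.9, 2.1, 0.0, 0.0, -0.003]
[-1.0, 6.8, 7.8, 107.1, 0.0, 0.0, -0.003]
```

View pics/two.png

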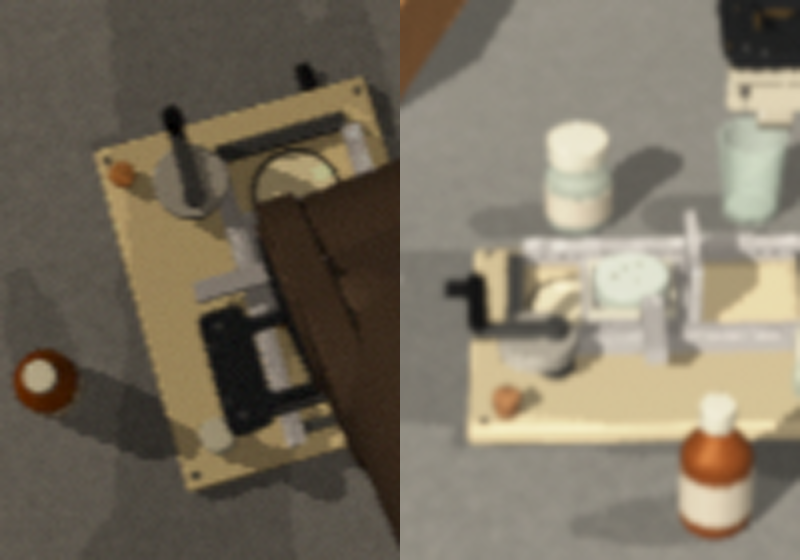

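The lever now points straight forward (post at (172,120) left panel, (460,288) right panel); sled, dish and bystanders are unchanged. Descending behind the plate.

>>> play_rows([
  [-1,6.8,7.8,10,0,0,0],
  [-1,6.8,7.8,40,0,0,0],
  [-1,6.8,7.8,70,0,0,0],
  [-1,6.8,7.8,95,0,0,0],
  [-1,6.8,7.8,105,0,0,0],
  [-1,6.8,7.8,105,0,0,0],
])

```text
clock: 9.35
position: [0.4458, -0.0162, 0.0463]
ee_rot: [-1.883, -2.513, 0.002]
force: [-0.2, 0.2, 0.7]
width: 0.006
```

```bash
python3 - <<'E'
from h import *
where(); rows([(-48,-30,46,1.571),(-5,-30,46,1.571)])
E
```

```text
base xy z mm [-72.6 -29.6  46.3] yaw 1.56 tilt z [-0.002  0.    -1.   ] F [-0.2  0.2  0.7] j [ 0.44  0.5  -0.68  2.15  0.52  0.66  1.26] t 9.35 w 0.01
[-1.0, -0.1, 24.6, 0.2, -0.002, -0.001, -0.011]
[-1.0, 0.3, 67.6, 0.2, -0.002, -0.001, -0.011]
```

>>> play_rows([
  [-1,0,6,0,0,0,0],
  [-1,0,12,0,0,0,0],
  [-1,0,17,0,0,0,0],
  [-1,0,20,0,0,0,0],
  [-1,0,23,0,0,0,0],
  [-1,0,26,0,0,0,0],
  [-1,0,29,0,0,0,0],
  [-1,0,32,0,0,0,0],
  [-1,0,35,0,0,0,0],
  [-1,0,38,0,0,0,0],
])

```text
clock: 10.35
position: [0.481, -0.006, 0.0459]
ee_rot: [-1.882, -2.512, 0.006]
force: [-4.9, -0.7, 3.9]
width: 0.0
```

>>> play_rows([
  [-1,0,3,0,0,0,0],
  [-1,0,6,0,0,0,0],
  [-1,0,9,0,0,0,0],
  [-1,0,12,0,0,0,0],
  [-1,0,15,0,0,0,0],
  [-1,0,18,0,0,0,0],
  [-1,0,21,0,0,0,0],
  [-1,0,24,0,0,0,0],
  [-1,0,24,0,0,0,0],
])

```text
clock: 11.25
position: [0.5048, 0.001, 0.0459]
ee_rot: [-1.882, -2.512, 0.004]
force: [-0.7, 0.5, 1.0]
width: 0.006
```

```bash
python3 - <<'E'
from h import *
where()
E
```

```text
base xy z mm [-11.1 -30.2  45.9] yaw 1.56 tilt z [-0.004 -0.001 -1.   ] F [-0.7  0.5  1. ] j [ 0.38  0.57 -0.66  2.01  0.52  0.73  1.25] t 11.25 w 0.01
```

>>> play_rows([
  [-1,0,2,0,0,0,0],
  [-1,0,4,0,0,0,0],
  [-1,0,6,0,0,0,0],
  [-1,0,7.5,0,0,0,0],
  [-1,0,9,0,0,0,0],
  [-1,0,9,0,0,0,0],
])

```text
clock: 11.85
position: [0.5107, 0.0024, 0.0455]
ee_rot: [-1.881, -2.51, 0.012]
force: [-12.7, -4.2, 9.4]
width: 0.004
```

```bash
python3 - <<'E'
from h import *
where()
E
```

```text
base xy z mm [ -5.1 -30.6  45.5] yaw 1.56 tilt z [-0.009 -0.003 -1.   ] F [-12.7  -4.2   9.4] j [ 0.37  0.58 -0.66  1.99  0.52  0.75  1.25] t 11.85 w 0.0
```

>>> play_rows([
  [-1,0,4,0,0,0,0],
  [-1,0,6,0,0,0,0],
  [-1,0,6,0,0,0,0],
])

```text
clock: 12.15
position: [0.5109, 0.0019, 0.0445]
ee_rot: [-1.878, -2.505, 0.028]
force: [-20.4, -6.3, 16.3]
width: 0.008
```

>>> play_rows([
  [-1,0,-10,0,0,0,0],
  [-1,0,-30,0,0,0,0],
  [-1,0,-40,-20,0,0,0],
  [-1,0,-50,-60,0,0,0],
  [-1,0,-90,-100,0,0,0],
  [-1,0,-110,-120,0,0,0],
  [-1,20,-110,-130,0,0,0],
  [-1,20,-110,-130,0,0,0],
])

```text
clock: 12.95
position: [0.4034, -0.0068, 0.1785]
ee_rot: [-1.879, -2.51, 0.023]
force: [-0.3, -0.1, -0.4]
width: 0.005
```

```bash
python3 - <<'E'
from h import *
where()
a=arm.get_image("top"); b=arm.get_image("side"); 
cv2.imwrite("pics/two2.png",np.hstack([cv2.resize(i,(400,560),interpolation=2) for i in (a["img"][195:335,250:350],b["img"][190:330,270:370])]))
E
```

```text
base xy z mm [-110.4   -8.2  178.5] yaw 1.561 tilt z [-0.014 -0.008 -1.   ] F [-0.3 -0.1 -0.4] j [ 0.62  0.24 -0.86  2.08  0.24  0.93  1.49] t 12.95 w 0.01
```

View pics/two2.png

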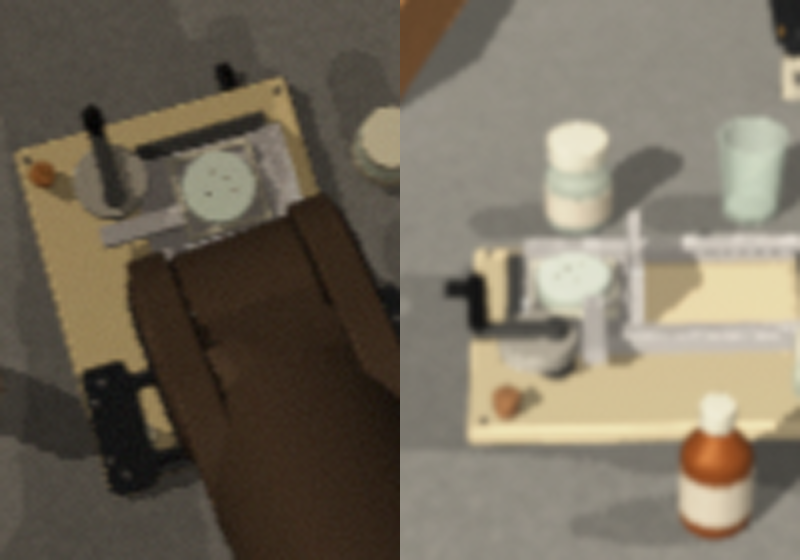

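Both stall (20 N with 0.2 mm of motion) and view suggest home: the sled edge meets the dark stop bar (205,140), lever straight, dish at (218,186) over the window. One numeric check of the dish position.

```bash
python3 - <<'E'
from h import *
a=arm.get_image("top"); b=arm.get_image("side")
def B(W):
    d=W[:2]-Q[:2]; c,s=np.cos(Q[2]),np.sin(Q[2]); return (1e3*np.array([c*d[0]+s*d[1],-s*d[0]+c*d[1]])).round(1)
t=lambda u,v:(250+u/4-.4,195+v/4-.4); s=lambda u,v:(270+u/4-.4,190+v/4-.4)
print("dish top/side (home 51,-30)",B(ray(a,*t(218,186),.038)),B(ray(b,*s(573,282),.038)) if 0 else B(ray(b,*s(173,281),.038)))
print("post (home 113,40)",B(ray(a,*t(93,117),.09)),B(ray(b,*s(58,288),.09)))
print("plate top y-ends, side:",B(ray(b,*s(234,213),.066)))
E
```

```text
dish top/side (home 51,-30) [ 50.9 -31.5] [ 50.6 -25.4]
post (home 113,40) [110.6  39.2] [123.6  50.5]
plate top y-ends, side: [  8.  -64.3]
```

```bash
python3 -c "
from h import *
where(); print(arm.sign_off())"
```

```text
base xy z mm [-111.6   -9.7  176. ] yaw 1.56 tilt z [-0.019 -0.007 -1.   ] F [ 0.4 -0.9 -0.1] j [ 0.62  0.25 -0.85  2.08  0.24  0.93  1.49] t 13.15 w 0.01
the job is handed in; nothing more can be done
None
```

I pushed the cam lever clockwise with the shut fingers from about 1.65 rad to its low-point stop. Then I pushed the sled home by its rear plate, backed the arm clear and handed the job in at 13.2 s.

- **Cam:** the push ended against the stop, with the force rising to about 12 N for under 1 mm of movement. The top view afterwards puts the post at (111, 39) mm in the base frame, against (113, 40) expected.
- **Sled:** it stalled at 20 N with about 0.2 mm of movement. The finger was within about 1 mm of where it should be with the sled home.
- **Dish:** the top view puts it at (51, −31.5) mm, against (51, −30) expected. It looks flat in its recess.
- **Surroundings:** the bystanders in the last views had not moved. I did not check the brush or the tip box again after the start.

Some checks disagreed:
- **Side view:** it put the dish about 5 mm off in y. It also put the post about 10 mm off in both x and y, probably because it sees the post's side face rather than its top.
- **Wrist camera:** its base corners were a few millimetres off the pose from the top and side cameras. I kept the top and side pose.

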